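Shut the draught shield and tare the balance

ROBOT

A 6-joint arm with a two-finger parallel gripper is mounted at the origin on a cart in front of the work surface, level with it; the furniture and walls round the work are solid. World frame = base frame: x ahead of the robot, y to its left, z up, the work surface at z = 0. Lengths are in mm, angles in rad, forces in N, time in s.
With the tool pointing down it reaches from about 375 to 750 mm from the base axis. Payload 9 kg.
Tool frame: the origin (TCP) lies between the finger pads; the fingertips stand 14 mm ahead of it and the grasp point (between the pads) lies 5 mm behind it; z points along the fingers, y is the line along which they close (so a half turn about z gives the same grasp; the last joint's range is limited). The gripper opens to 85 mm and grips with 20 to 120 N. Pads are 22 mm wide; open, the fingers measure 114 mm over their backs; the gripper's body (76 mm by 85 mm) begins 54 mm behind the grasp point. The pads swing forward as they close: fully open they stand 13 mm farther back than shut.
Start: joints at [-0.218, 0.104, 0.097, 1.564, 0, 1.353], TCP at [600.029, 0.003, 245.331] pointing down, gripper open.
Joint ranges: [-2.99, 2.99], [-0.84, 1.86], [-1.1, 1.16], [-1.84, 2.11], [-1.51, 1.56], [-3.14, 3.14]. Speed limits (rad/s): [2.22, 2.22, 2.57, 3.14, 3.14, 3.14].

INTERFACE

Orientations are given as a 3x3 rotation matrix whose columns are the frame's x, y, z axes.
In Python, from rig import status, imaging, job gives the robot as it stands.
- The arm moves only by the shell command python3 -m crank 'ROWS' [OPENING] [FORCE]. ROWS is JSON, a list of rows, each a list of 6 numbers: the shift along the tool's x, y, z in cm, then the turn, a rotation vector about the tool's x, y, z in degrees. In form: [[tx, ty, tz, wx, wy, wz], ...]. A call has exactly 5 rows; each row is the pose to reach, as a shift and turn from the pose commanded when the call began, along the tool's axes at that moment; what a row does not reach only later rows make up. A row lasts 1/10 s, in which the tool goes at most 50 mm and 8.59 degrees, less where a joint would pass 70% of its speed; a pose out of reach is approached as far as the arm can. A call with a gripper value outside its range is refused whole. OPENING is the finger opening in cm, from 0 to 8.54, set as the call begins (- or left out, the last holds). The fingers move at their own pace and stop on an object; FORCE is the grip in N (left out, the last holds). Time passes only in rows, so rows that repeat a pose let the fingers close, or fill a call up. It gives the time, the measured TCP pose, the force, the opening and the grip force at its end, in the units of the state.
- status.state(): the state, without advancing time (a new reading comes with each control period).
- imaging.grab_frame(name): name is "scene" or "side" or "wrist"; returns the picture (480x640x3 uint8, blue, green, red); there is no depth.
- imaging.camera_model(name): a dict with "fx", "fy", "cx", "cy" (pixels), "dist" ([k1, k2, p1, p2, k3] as OpenCV has them; the pictures are not rectified), "position" and "rotation" of the camera in the world; the wrist camera has in their place "T_tool_cam" (4x4, takes a point from camera to tool coordinates, whose origin is the TCP and whose axes are the flange's). Camera axes: x right, y up, looking along -z (the intrinsics and any distortion apply to the point x, -y, -z); pixel columns grow to the right and rows downward; lengths in mm; the calibration is good to about 2 mm. A picture is of the moment at which its call begins: read the wrist's pose just before it. camera_model takes no time and is no camera call.
- job.sign_off(): hands the job in; it is judged then, once.
The state is a dict: "clock": time; "joint_positions": joint angles; "joint_vel": joint speeds; "tau": joint torques, N m; "position": TCP position; "orientation": TCP orientation; "wrist_force": force on the tool from outside, world axes, zero at the start; "torque": the same for the moment, N m; "grip_width": finger opening in mm; "gripper_force": force on a finger pad.
Only numpy, scipy, OpenCV 4.12 (cv2) and the standard library are available. Lean on these libraries where they do the work, as an engineer would, in place of code of your own. Each camera call takes 0.05 s, during which the arm holds its last target. There are 200 camera calls.

TASK

The beaker stands on the pan of the laboratory balance and its glass draught shield has been left open. Gently slide the shield's roof pane fully shut by its finger lip, and only then press the tare key (the one wide bar-shaped key on the front panel) lightly down with the fingertips and let it come up again. Leave the other keys, the beaker on the pan and the things standing around the balance alone.

Things in the scene. Friction and masses are not known exactly. Their poses are not given: they have to be found in the camera images.
- balance: White enclosed balance, fixed, 370 (x) x 200 (y) x 206 mm high. Origin on the worktop under its centre; x points from the front (key panel) to the rear, y to its left, z up. Sloping key panel x = -185 to -50 mm, 41 to 64 mm high; glass chamber x = -50 to 100, rails 205 high; solid rear housing x = 99 to 185, 199 high.
- door (a joint): Opening of the chamber's roof pane in m: 0 = fully shut (against a rigid front stop: arrive slowly), 0.085 = fully open. It slides level along the balance's x axis; opening moves it towards the rear (+x), shutting towards the front (-x). It stays where it is left; about 1.2 N moves it slowly, 2 to 3 N at 0.15 m/s.
- door_lip (a point): Middle of the top edge of the upright rear face of the roof pane's grey finger lip; 221 mm above the worktop, moves with the pane. Lip 70 mm wide (y of the balance); the rear face stands 18 mm above the glass, which continues 110 mm behind it; the front is a ramp that cannot be pinched. Fingertips behind this face, about 10 mm below its top, push the pane shut.
- key_tare (a joint): Travel of the tare key in m: 0 = up, 0.004 = fully down. Sprung: 1.4 N starts it moving, 4.2 N holds it fully down; it comes up by itself. It moves square to the sloping panel (almost straight down).
- key_tare_top (a point): Centre of the top of the tare key: the only wide key, a grey bar 46 mm wide (along the balance's y) x 18 mm deep, 6 mm proud of the panel. Its top is about 55 mm above the worktop.
- key_left (a joint): Travel (m, 0 up to 0.004 down) of the small round key, 16 mm across, 61 mm to the left (+y of the balance) of the tare key's centre. Not to be pressed.
- key_mid (a joint): Travel (m, 0 up to 0.004 down) of the small square key, 15 mm wide, 65 mm to the right (-y) of the tare key's centre. Not to be pressed.
- key_right (a joint): Travel (m, 0 up to 0.004 down) of the small square key, 15 mm wide, 97 mm to the right (-y) of the tare key's centre. Not to be pressed.
- pan: Round steel weighing pan, 80 mm across, in the chamber. Origin at the centre of its underside, 64 mm above the worktop; its top is 8 mm higher.
- beaker: Loose glass beaker, 58 mm across, 69 mm high, standing on the pan. Origin at the centre of its underside, z along its axis.
- spatula: Loose spatula with a wooden handle, 150 x 10 x 10 mm, on the worktop to the right of the balance's front. Origin at the centre of its underside.
- forceps: Loose steel forceps, 130 x 14 x 9 mm, on the worktop in front of the balance. Origin at the centre of their underside.
- petri_dish: Loose covered dish, 58 mm across, 15 mm high, to the left of the balance's front. Origin at the centre of its underside.
- amber_bottle: Loose brown bottle, 52 mm across, 118 mm high, to the right of the balance's chamber. Origin at the centre of its underside.
- dropper_bottle: Loose small dropper bottle, 34 mm across, 102 mm high, to the right of the balance's chamber. Origin at the centre of its underside.
- timer: Loose bench timer, 60 x 66 x 19 mm, on the worktop at the far right. Origin at the centre of its underside.
- pen: Loose pen, 145 mm long, lying on the closed log book at the left. Origin at the centre of its underside.
Mind the look-alikes: they are no part of the job. What is shaped like the beaker but purple or red is not meant.

How it is judged:
By the outcome, as a careful person would: the job done as asked, in the order asked, and still so for the second after the job is handed in, with the robot touching nothing.
It also fails if it takes over 45 s, if anything falls off the work surface, if the arm or the gripper's body presses on something with over 40 N, if the wrist force passes 120 N, or if a joint passes its speed limit or range.

## Working session

There is one attempt and no reset: what is moved stays moved. The work goes in short steps, Python scripts to look and compute and a shell command to move; the robot and the scene stay as the last step left them, time stands still between calls to the robot, and variables do not carry over. Pictures are saved under pics/ and viewed, at most 10 in all, crops included, and the job is handed in when it is done.

```bash
mkdir -p pics; ls; python3 - <<'E'
from rig import status, imaging
import cv2,numpy as np
np.set_printoptions(precision=3,suppress=True)
s=status.state();print(s)
for n in("scene","side","wrist"):
    cv2.imwrite(f"pics/{n}0.png",imaging.grab_frame(n));print(n,imaging.camera_model(n))
E
```

```text
pics
{'clock': 0.0, 'joint_positions': array([-0.218,  0.105,  0.096,  1.564,  0.   ,  1.353]), 'joint_vel': array([-0.001,  0.001, -0.   , -0.001, -0.001, -0.   ]), 'tau': array([  0.001, -55.693,  50.364,   0.017,  -0.   ,  -0.   ]), 'position': array([599.697,   0.082, 244.504]), 'orientation': array([[-0.   ,  1.   , -0.001],
       [ 1.   ,  0.   ,  0.   ],
       [ 0.   , -0.001, -1.   ]]), 'wrist_force': array([-0.438,  0.064,  0.03 ]), 'torque': array([-0.046,  0.053,  0.03 ]), 'gripper_force': 0.0, 'grip_width': 85.59837294992418}
scene {'fx': 533.0275457933445, 'fy': 533.0275457933445, 'cx': 321.26436684887415, 'cy': 237.16159860846827, 'dist': array([-0.084,  0.   ,  0.   ,  0.   ,  0.   ]), 'position': array([-136.798,  508.176, 1137.776]), 'rotation': array([[-0.556,  0.624, -0.55 ],
       [-0.831, -0.405,  0.381],
       [ 0.015,  0.669,  0.743]])}
side {'fx': 459.6554975559761, 'fy': 459.6554975559761, 'cx': 319.70411404595046, 'cy': 237.12975301232586, 'dist': array([0.018, 0.   , 0.   , 0.   , 0.   ]), 'position': array([ 626.42 , -955.395,  856.648]), 'rotation': array([[ 0.999, -0.028,  0.047],
       [ 0.054,  0.592, -0.804],
       [-0.005,  0.806,  0.592]])}
wrist {'fx': 390.216820897235, 'fy': 390.216820897235, 'cx': 322.9161638851958, 'cy': 237.85779860357763, 'dist': array([-0.012,  0.   ,  0.   ,  0.   ,  0.   ]), 'T_tool_cam': array([[  -0.   ,    0.961,    0.277,   69.924],
       [   1.   ,    0.001,   -0.   ,    0.491],
       [  -0.   ,    0.277,   -0.961, -127.986],
       [   0.   ,    0.   ,    0.   ,    1.   ]])}
```

View pics/scene0.png

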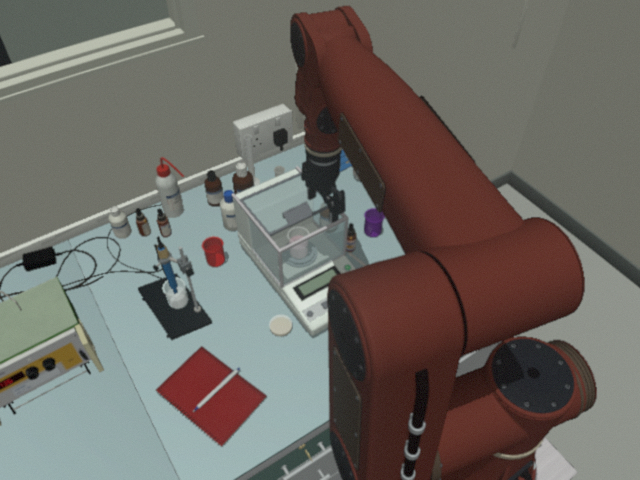

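View pics/side0.png

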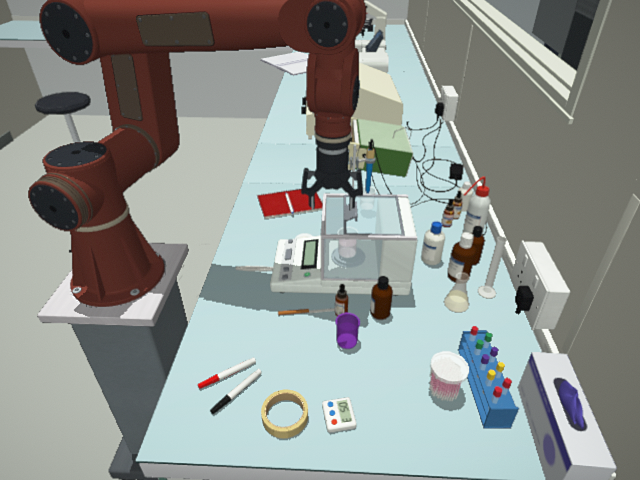

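View pics/wrist0.png

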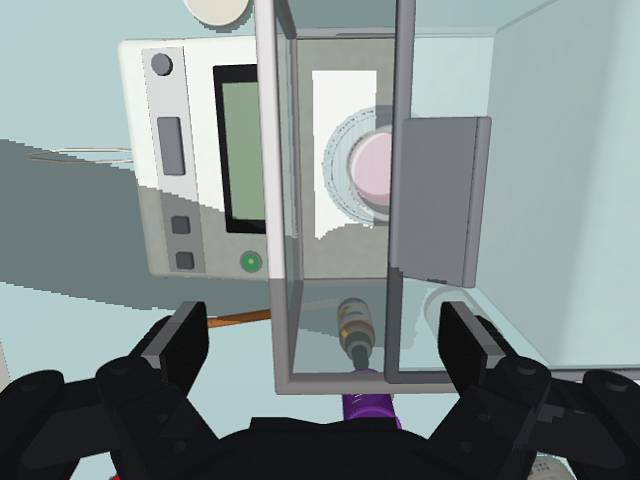

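The wrist view shows the balance from above. The wide grey bar key is at (172,146). The look-alikes are a round key at (162,64) and square keys at (180,224) and (184,260), so the bar is the tare key. The lip's rear top edge runs from (490,117) to (475,285), and the green button at (250,261) is not involved. I'll measure by casting rays and confirm in a crop.

```bash
cat > h.py <<'E'
import cv2,numpy as np
from rig import status,imaging
np.set_printoptions(precision=1,suppress=True)
def cast(px,z,s,n="wrist"):
    c=imaging.camera_model(n);K=np.array([[c["fx"],0,c["cx"]],[0,c["fy"],c["cy"]],[0,0,1]])
    u=cv2.undistortPoints(np.float64(px).reshape(-1,1,2),K,np.float64(c["dist"]))[:,0]
    d=np.c_[u[:,0],-u[:,1],-np.ones(len(u))]
    if n=="wrist":
        T=c["T_tool_cam"];R=s["orientation"]@T[:3,:3];p=s["position"]+s["orientation"]@T[:3,3]
    else: R,p=c["rotation"],c["position"]
    d=d@np.array(R).T
    return p+d*((np.broadcast_to(z,len(d))-p[2])/d[:,2])[:,None]
E
python3 - <<'E'
from h import *
s=status.state()
im=cv2.imread("pics/wrist0.png")
print("lip rear top",cast([(490,117),(475,285)],221,s))
roi=im[30:280,145:200].astype(int)
g=cv2.cvtColor(im,cv2.COLOR_BGR2GRAY)
m=((g[30:280,145:200]<125)).astype(np.uint8)
for c in cv2.findContours(m,cv2.RETR_EXTERNAL,2)[0]:
    if cv2.contourArea(c)>120:
        r=cv2.minAreaRect(c);ctr=np.array(r[0])+[145,30];print(ctr,r[1:],cast([ctr],55,s))
print("panel front corners",cast([(118,40),(150,278)],41,s))
print("frame top front rail outer",cast([(256,0),(278,385)],205,s))
a=cv2.resize(im[30:290,110:270],None,fx=2.2,fy=2.2,interpolation=2);b=cv2.resize(im[100:300,380:510],None,fx=2.8,fy=2.8,interpolation=2)
h=560;cv2.imwrite("pics/crop0.png",np.hstack([cv2.copyMakeBorder(x,0,max(0,575-x.shape[0]),0,5,0)[:575] for x in(a,b)]))
E
```

```text
lip rear top [[662.5  73.  221. ]
 [664.1   5.6 221. ]]
[184.5 260.5] ((19.0, 19.0), 90.0) [[480.6 -42.   55. ]]
[172. 263.] ((54.0, 32.0), 0.0) [[469.5 -44.3  55. ]]
[180.  224.5] ((19.0, 20.0), 90.0) [[480. -10.  55.]]
[171.6 145.5] ((59.782718658447266, 22.278230667114258), 82.47618103027344) [[479.8  54.8  55. ]]
panel front corners [[441.1 134.2  41. ]
 [442.  -63.9  41. ]]
frame top front rail outer [[574.7 116.1 205. ]
 [577.6 -55.4 205. ]]
```

View pics/crop0.png

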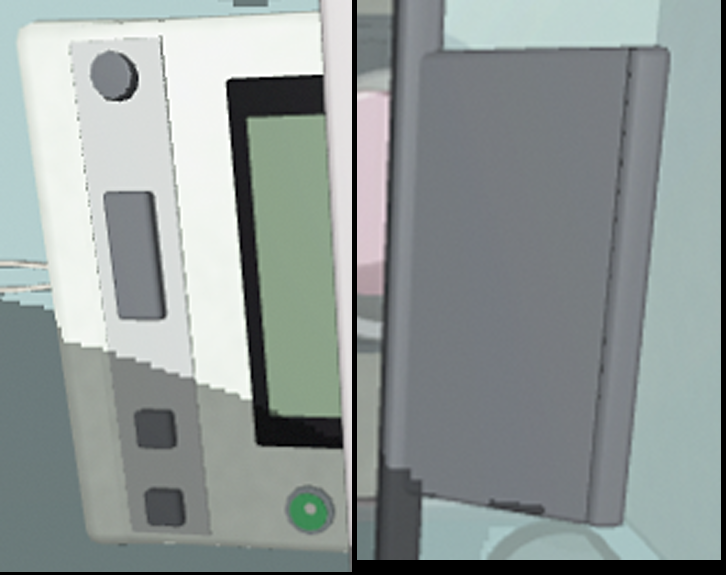

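The crop confirms it: the left half shows the single wide bar key, with a round key above it and two squares below. The right half shows the lip and its rear edge. Measured values:
- **Lip:** rear edge at x≈663, centred at y≈39, width about 67 mm against the stated 70.
- **Tare key:** at (480, 55). Its neighbours are 65 and 97 mm away, as described.
- **Yaw:** about 1°.

Next I close the fingers, rise, turn the tool -90° and go behind the lip.

```bash
python3 -m crank '[[0,0,-2,0,0,-8],[0,0,-3.5,0,0,-16],[1,2,-3.5,0,0,-24],[2.4,5,-3.5,0,0,-32],[3.9,9,-3.5,0,0,-40]]' 0 20; python3 -m crank '[[0,0,0,0,0,-8],[0,0,0,0,0,-16],[0,0,0,0,0,-24],[0,0,0,0,0,-32],[0,0,0,0,0,-40]]'; python3 -m crank '[[0,0,0,0,0,-5],[0,0,0,0,0,-10],[0,0,0,0,0,-10],[0,0,0,0,0,-10],[0,0,0,0,0,-10]]'
python3 - <<'E'
from h import *
s=status.state();print(s["clock"],s["position"],s["joint_positions"],s["grip_width"],s["orientation"])
cv2.imwrite("pics/w1.png",imaging.grab_frame("wrist"))
E
```

```text
clock: 0.65
position: [690.6, 39.3, 281.1]
orientation: [[-0.647, 0.763, 0.001], [0.763, 0.647, -0.0], [-0.001, 0.001, -1.0]]
wrist_force: [0.9, -1.3, 1.0]
grip_width: 12.4
gripper_force: 0.0
clock: 1.15
position: [690.0, 39.0, 279.8]
orientation: [[-0.986, 0.168, -0.001], [0.168, 0.986, 0.0], [0.001, -0.0, -1.0]]
wrist_force: [0.0, -0.4, -0.6]
grip_width: 0.4
gripper_force: 0.0
clock: 1.65
position: [690.0, 39.0, 280.2]
orientation: [[-1.0, 0.002, -0.0], [0.002, 1.0, 0.0], [0.0, 0.0, -1.0]]
wrist_force: [-0.5, 0.3, -0.4]
grip_width: -0.3
gripper_force: 0.0
1.65 [690.   39.  280.2] [-0.1  0.4  0.5  1.7  0.  -0.1] -0.28586288605910526 [[-1.  0. -0.]
 [ 0.  1.  0.]
 [ 0.  0. -1.]]
```

View pics/w1.png

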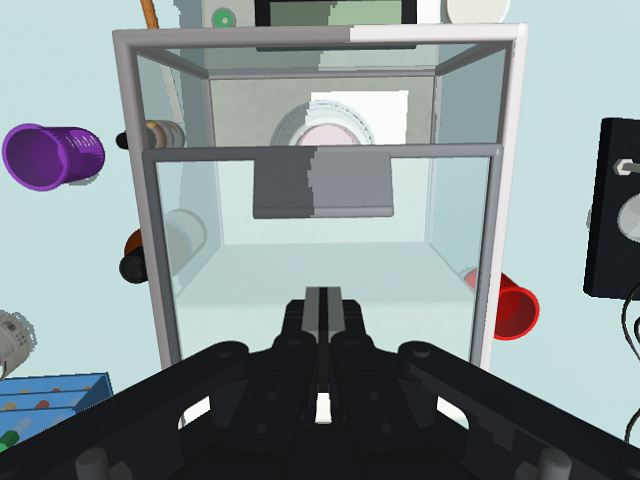

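The view from behind shows the lip's rear edge at row 217, columns 253-393, and the closed fingertips at (323,290). The pane's front bar is at row 152 and the chamber's front rail at row 36.

```bash
python3 - <<'E'
from h import *
s=status.state()
print(cast([(253,217),(393,216),(253,207),(393,207)],221,s))
print("pane bar",cast([(145,152),(500,148)],205,s),"rail",cast([(115,36),(525,30)],205,s))
E
```

```text
[[663.4   4.2 221. ]
 [663.1  73.  221. ]
 [658.4   4.4 221. ]
 [658.6  72.8 221. ]]
pane bar [[632.9 -52.3 205. ]
 [631.3 128.9 205. ]] rail [[578.9 -59.9 205. ]
 [576.8 134.2 205. ]]
```

Both views agree: the rear face is at x=663.3, centred on y=38.6, with an opening of about 50 mm. I descend behind it to z=225.

```bash
python3 -m crank '[[0,0,2,0,0,0],[0,0,4,0,0,0],[0,0,5,0,0,0],[0,0,5.5,0,0,0],[0,0,5.5,0,0,0]]'; python3 -m crank '[[0.3,0,0,0,0,0],[0.6,0,0,0,0,0],[0.9,0,0,0,0,0],[1.2,0,0,0,0,0],[1.5,0,0,0,0,0]]';
```

```text
clock: 2.2
position: [689.8, 39.0, 225.1]
orientation: [[-1.0, 0.0, -0.001], [0.0, 1.0, 0.0], [0.001, 0.0, -1.0]]
wrist_force: [1.0, -0.3, -0.3]
grip_width: 0.3
gripper_force: 0.0
clock: 2.7
position: [674.8, 39.0, 225.6]
orientation: [[-1.0, 0.0, 0.0], [0.0, 1.0, -0.0], [-0.0, -0.0, -1.0]]
wrist_force: [0.0, -0.0, 0.4]
grip_width: -0.0
gripper_force: 0.5
```

```bash
python3 -m crank '[[0.3,0,0,0,0,0],[0.6,0,0,0,0,0],[1.0,0,0,0,0,0],[1.4,0,0,0,0,0],[1.8,0,0,0,0,0]]'; python3 -m crank '[[0.4,0,0,0,0,0],[0.8,0,0,0,0,0],[1.2,0,0,0,0,0],[1.5,0,0,0,0,0],[1.7,0,0,0,0,0]]'
python3 - <<'E'
from h import *
s=status.state();print(s["clock"],s["position"])
cv2.imwrite("pics/w2.png",imaging.grab_frame("wrist"))
E
```

```text
clock: 3.2
position: [656.7, 38.9, 225.4]
orientation: [[-1.0, 0.0, 0.0], [0.0, 1.0, -0.0], [-0.0, -0.0, -1.0]]
wrist_force: [0.6, -0.6, 0.4]
grip_width: -0.2
gripper_force: 0.7
clock: 3.7
position: [639.7, 39.0, 225.3]
orientation: [[-1.0, 0.0, -0.0], [0.0, 1.0, -0.0], [0.0, -0.0, -1.0]]
wrist_force: [1.4, 0.1, 0.8]
grip_width: 0.3
gripper_force: 0.7
3.7 [639.7  39.  225.3]
```

View pics/w2.png

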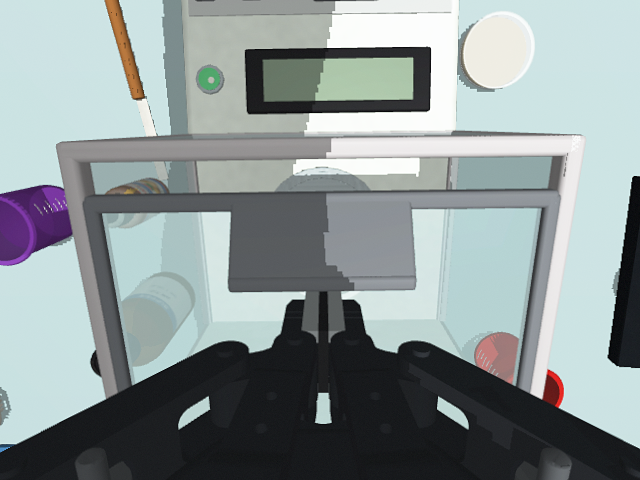

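The fingertips are pushing the lip (rear edge at row 290). The gap between the front rail (row 157) and the pane bar (row 190) is about 13 mm or a little more, so I continue slowly.

```bash
python3 -m crank '[[0.2,0,0,0,0,0],[0.4,0,0,0,0,0],[0.6,0,0,0,0,0],[0.8,0,0,0,0,0],[0.9,0,0,0,0,0]]'; python3 -m crank '[[0.1,0,0,0,0,0],[0.2,0,0,0,0,0],[0.3,0,0,0,0,0],[0.4,0,0,0,0,0],[0.5,0,0,0,0,0]]' | grep -E "pos|force"
python3 -m crank '[[0.1,0,0,0,0,0],[0.2,0,0,0,0,0],[0.3,0,0,0,0,0],[0.4,0,0,0,0,0],[0.4,0,0,0,0,0]]' | grep -E "pos|force"
python3 - <<'E'
from h import *
s=status.state();im=imaging.grab_frame("wrist");print(s["clock"],s["position"],s["wrist_force"])
cv2.imwrite("pics/w3.png",im)
E
```

```text
clock: 4.25
position: [630.8, 39.0, 225.3]
orientation: [[-1.0, 0.0, -0.0], [0.0, 1.0, -0.0], [0.0, -0.0, -1.0]]
wrist_force: [1.2, -1.2, -0.3]
grip_width: -0.1
gripper_force: 0.6
position: [626.5, 38.9, 225.4]
wrist_force: [5.8, -0.7, -2.8]
gripper_force: 3.6
position: [626.1, 38.9, 225.6]
wrist_force: [26.3, 1.0, -10.8]
gripper_force: 12.5
5.25 [626.1  38.9 225.6] [ 26.3   1.  -10.8]
```

View pics/w3.png

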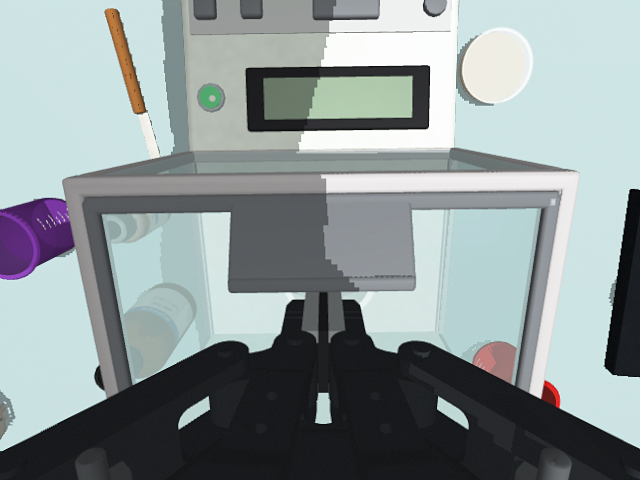

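The pane's bar (row 195) now lies against the front rail. Motion stopped at x=626 as the force rose, so the pane is shut on its stop. I back off gently and rise.

```bash
python3 -m crank '[[-0.2,0,0,0,0,0],[-0.5,0,0,0,0,0],[-0.9,0,0,0,0,0],[-1.3,0,0,0,0,0],[-1.5,0,0,0,0,0]]'|grep -E "pos|wrist_f"; python3 -m crank '[[0,0,-2,0,0,0],[0,0,-4,0,0,0],[0,0,-6,0,0,0],[0,0,-6,0,0,0],[0,0,-6,0,0,0]]'|grep -E "pos|wrist_f"
python3 - <<'E'
from h import *
s=status.state();im=imaging.grab_frame("wrist");print(s["clock"],s["position"])
cv2.imwrite("pics/w4.png",im)
E
```

```text
position: [637.2, 39.0, 225.2]
wrist_force: [0.2, -0.5, 0.2]
position: [637.2, 39.0, 285.3]
wrist_force: [-0.4, -0.4, -1.1]
6.3 [637.2  39.  285.3]
```

View pics/w4.png

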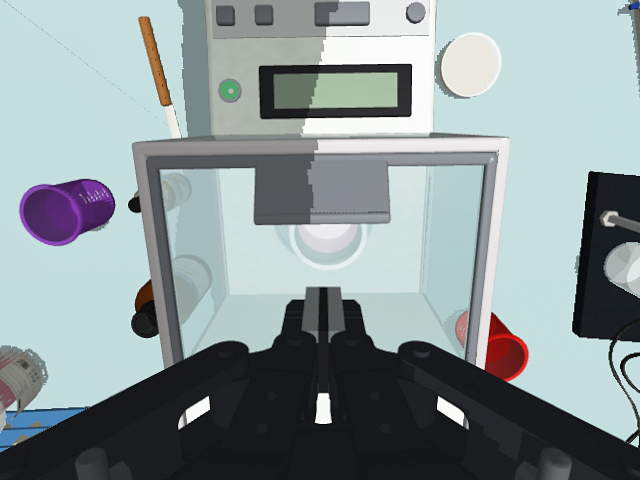

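The pane stays shut with its bar flush to the front rail, and the beaker is undisturbed under the glass. The tare bar is at (342,13). I move towards it, staying high.

```bash
python3 -m crank '[[2,0.3,0,0,0,0],[5,0.6,0,0,0,0],[8,0.9,0,0,0,0],[10.5,1.3,0,0,0,0],[12,1.6,0,0,0,0]]'|grep -E "pos|wrist_f"
python3 -m crank '[[1,0,0,0,0,0],[2,0,0,0,0,0],[3,0,0,0,0,0],[3.7,0,0,0,0,0],[3.7,0,0,0,0,0]]'|grep -E "pos|wrist_f"
python3 - <<'E'
from h import *
s=status.state();im=imaging.grab_frame("wrist");print(s["clock"],s["position"])
cv2.imwrite("pics/w5.png",im)
E
```

```text
position: [515.0, 55.4, 284.1]
wrist_force: [0.2, -0.1, -0.7]
position: [479.3, 55.1, 284.7]
wrist_force: [0.5, -0.8, 0.8]
7.35 [479.3  55.1 284.7]
```

View pics/w5.png

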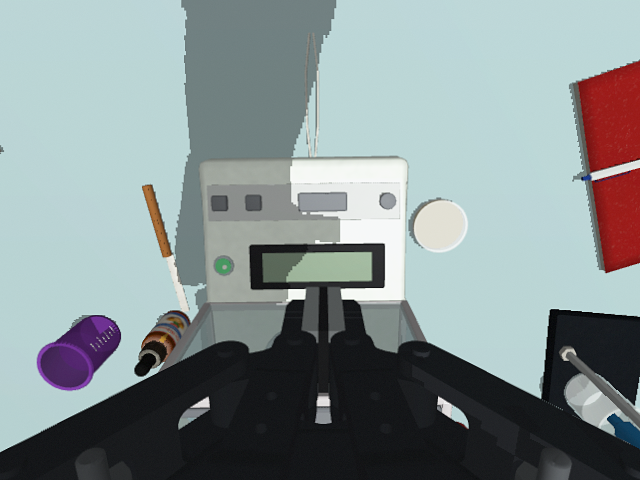

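```bash
python3 - <<'E'
from h import *
s=status.state()
print(cast([(322.5,202),(219,203),(253,202.5),(387.5,200.5)],55,s))
print(cast([(298,192),(347,212)],55,s), s["joint_positions"])
E
python3 -m crank '[[0,0,4,0,0,0],[0,0,8,0,0,0],[0,0,12,0,0,0],[0,0,14,0,0,0],[0,0,15,0,0,0]]'|grep -E "pos|wrist_f"
```

```text
[[478.5  54.1  55. ]
 [479.3 -42.3  55. ]
 [478.9 -10.6  55. ]
 [477.1 114.5  55. ]]
[[469.1  31.5  55. ]
 [488.   77.   55. ]] [-0.2 -0.2 -0.2  1.7  0.  -0.2]
position: [479.0, 55.2, 132.6]
wrist_force: [0.1, -0.3, 0.4]
```

The key is re-measured at (478.5, 54.3), with its edges 19 x 45.5 mm apart as expected. I approach to just above it.

```bash
python3 -m crank '[[0.1,-0.1,2,0,0,0],[0.1,-0.1,4,0,0,0],[0.1,-0.1,5,0,0,0],[0.1,-0.1,5.5,0,0,0],[0.1,-0.1,5.5,0,0,0]]'|grep -E "pos|wrist_f"
python3 -m crank '[[0,0,0.1,0,0,0],[0,0,0.2,0,0,0],[0,0,0.3,0,0,0],[0,0,0.4,0,0,0],[0,0,0.5,0,0,0]]'|grep -E "pos|wrist_f"
```

```text
position: [479.2, 54.0, 80.5]
wrist_force: [0.3, 0.2, 0.5]
position: [479.1, 54.0, 75.4]
wrist_force: [-0.1, 0.3, -0.4]
```

```bash
python3 -m crank '[[0,0,0.1,0,0,0],[0,0,0.2,0,0,0],[0,0,0.3,0,0,0],[0,0,0.4,0,0,0],[0,0,0.5,0,0,0]]'|grep -E "pos|wrist_f"
python3 -m crank '[[0,0,0.05,0,0,0],[0,0,0.1,0,0,0],[0,0,0.1,0,0,0],[0,0,0.1,0,0,0],[0,0,0.1,0,0,0]]'|grep -E "pos|wrist_f"
```

```text
position: [479.1, 54.0, 70.3]
wrist_force: [-0.3, -0.9, 2.0]
position: [479.2, 54.0, 69.5]
wrist_force: [0.2, -0.1, 1.8]
```

```bash
python3 -m crank '[[0,0,0.05,0,0,0],[0,0,0.1,0,0,0],[0,0,0.15,0,0,0],[0,0,0.2,0,0,0],[0,0,0.2,0,0,0]]'|grep -E "pos|wrist_f"
python3 - <<'E'
from h import *
f=[]
for i in range(4):
    s=status.state();f.append(s["wrist_force"]);imaging.grab_frame("side")
print(s["clock"],s["position"],np.mean(f,0))
E
```

```text
position: [479.4, 54.0, 67.5]
wrist_force: [2.1, 0.2, 4.1]
10.55 [479.4  54.   67.6] [2.8 0.3 4. ]
```

```bash
python3 -m crank '[[0,0,0.02,0,0,0],[0,0,0.04,0,0,0],[0,0,0.06,0,0,0],[0,0,0.08,0,0,0],[0,0,0.08,0,0,0]]'|grep -E "pos|wrist_f"
python3 - <<'E'
from h import *
f=[]
for i in range(4):
    s=status.state();f.append(s["wrist_force"]);imaging.grab_frame("side")
print(s["clock"],s["position"],np.mean(f,0))
E
```

```text
position: [479.2, 54.0, 66.6]
wrist_force: [2.8, 0.8, 4.7]
11.25 [479.2  54.   66.6] [3.6 0.2 5. ]
```

```bash
python3 -m crank '[[0,0,0.02,0,0,0],[0,0,0.04,0,0,0],[0,0,0.06,0,0,0],[0,0,0.06,0,0,0],[0,0,0.06,0,0,0]]'|grep -E "pos|wrist_f"
python3 - <<'E'
from h import *
f=[]
for i in range(4):
    s=status.state();f.append(s["wrist_force"]);imaging.grab_frame("side")
print(s["clock"],s["position"],np.mean(f,0))
E
```

```text
position: [479.3, 54.0, 66.4]
wrist_force: [1.9, 0.7, 8.7]
11.95 [479.3  53.9  66.4] [1.7 0.2 9.3]
```

The force jumped from 5 to 9 N with no further travel, so the key is fully down. I release it and retreat.

```bash
python3 -m crank '[[0,0,-0.2,0,0,0],[0,0,-0.5,0,0,0],[0,0,-1,0,0,0],[0,0,-2,0,0,0],[0,0,-4,0,0,0]]'|grep -E "pos|wrist_f"
python3 -m crank '[[0,0,-4,0,0,0],[0,0,-8,0,0,0],[0,0,-12,0,0,0],[0,0,-16,0,0,0],[0,0,-18,0,0,0]]'|grep -E "pos|wrist_f"
python3 -m crank '[[0,0,0,0,0,0],[0,0,0,0,0,0],[0,0,0,0,0,0],[0,0,0,0,0,0],[0,0,0,0,0,0]]'|grep -E "pos|wrist_f"
python3 - <<'E'
from h import *
a=imaging.grab_frame("wrist");b=imaging.grab_frame("side")
cv2.imwrite("pics/end.png",np.hstack([cv2.resize(a[100:340,150:470],(400,300)),cv2.resize(b[170:350,230:470],(400,300))]));print(status.state()["clock"])
E
```

```text
position: [477.4, 54.2, 105.0]
wrist_force: [-0.6, -0.0, 0.4]
position: [479.2, 54.0, 289.9]
wrist_force: [-0.2, -0.1, -0.3]
position: [478.6, 54.0, 285.0]
wrist_force: [-0.2, -0.1, 0.0]
13.6
```

View pics/end.png

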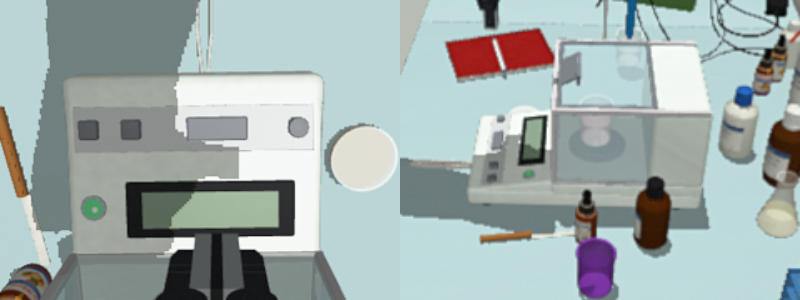

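The final view shows the key up at (217,128) and the roof pane shut with its lip near the front at (570,66). The beaker is on the pan and everything else looks undisturbed.

```bash
python3 -c "
from rig import job;print(job.sign_off())"
```

```text
the job is handed in; nothing more can be done
None
```

The roof pane was pushed shut against its front stop, then the tare key was pressed fully down (about 9 N at the bottom) and released; the job was handed in at about 13.6 s with the arm clear and nothing else visibly moved.

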